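# Transfer the press dies to the setup rack in reverse order

## Task

The next press job runs from the other end, so move the four steel dies from the wooden storage rack into the empty grey setup rack in reverse order: the die at the left end of the storage row goes into the right-end pocket, the next one beside it, and so on, one die to a pocket. Stand each die upright, flat on the floor of its pocket, setting it down without dropping it or tipping any die over.

Things in the scene. Friction and masses are not known exactly. Their poses are not given: they have to be found in the camera images.
- die_plain: Loose bare-steel press die with a plain solid round head: 36 mm diameter, flat top, 54 mm total height. Stands on a round foot flange, 40 mm diameter, 12 mm high; the head rises straight from it and is gripped there. Origin at the centre of its underside, z up. 0.17 to 0.42 kg.
- die_square: Loose bare-steel press die with a square head: 26 x 26 mm, sides along the die's x and y axes, flat top, 62 mm total height. Stands on a round foot flange, 40 mm diameter, 12 mm high; the head rises straight from it and is gripped there. Origin at the centre of its underside, z up. 0.17 to 0.42 kg.
- die_cup: Loose bare-steel press die with a round hollow head: 36 mm outside diameter, open at the top like a cup (bore 26 mm wide, 26 mm deep), 60 mm total height. Stands on a round foot flange, 40 mm diameter, 12 mm high; the head rises straight from it and is gripped there. Origin at the centre of its underside, z up. 0.17 to 0.42 kg.
- die_pin: Loose bare-steel press die with a slim round head: 28 mm diameter up to 46 mm height, then a thin central pin of 10 mm diameter up to 66 mm total height. Stands on a round foot flange, 40 mm diameter, 12 mm high; the head rises straight from it and is gripped there. Origin at the centre of its underside, z up. 0.17 to 0.42 kg.
- storage_rack: Fixed dark wooden board, 84 x 324 mm, 10 mm thick, lying flat; carries the four seats in a row along its y axis, at y = -117, -39, 39 and 117 mm. Origin at the centre of its underside; y along the row, to the robot's left within about 12 degrees, x across it, away from the robot.
- seat_plain: The light wooden seat (pocket floor darker) in which the plain die stands at the start: square block 70 x 70 mm fixed on the storage rack, with a pocket 56 x 56 mm. The four seats look alike, differing only in place and in the die they hold. Origin at the centre of the underside; pocket floor 6 mm above it, lip's top 12 mm. It stays put, marking where that die came from.
- seat_square: The light wooden seat (pocket floor darker) in which the square die stands at the start: square block 70 x 70 mm fixed on the storage rack, with a pocket 56 x 56 mm. The four seats look alike, differing only in place and in the die they hold. Origin at the centre of the underside; pocket floor 6 mm above it, lip's top 12 mm. It stays put, marking where that die came from.
- seat_cup: The light wooden seat (pocket floor darker) in which the cup die stands at the start: square block 70 x 70 mm fixed on the storage rack, with a pocket 56 x 56 mm. The four seats look alike, differing only in place and in the die they hold. Origin at the centre of the underside; pocket floor 6 mm above it, lip's top 12 mm. It stays put, marking where that die came from.
- seat_pin: The light wooden seat (pocket floor darker) in which the pin die stands at the start: square block 70 x 70 mm fixed on the storage rack, with a pocket 56 x 56 mm. The four seats look alike, differing only in place and in the die they hold. Origin at the centre of the underside; pocket floor 6 mm above it, lip's top 12 mm. It stays put, marking where that die came from.
- setup_rack: Fixed grey steel rack, 84 x 324 mm, empty at the start, nearer or farther than the storage rack. Four pockets in a row centred at x = 0, y = -117, -39, 39 and 117 mm, each 56 x 56 mm inside, with a black floor 16 mm above the origin, lip's top 22 mm. Origin at the centre of the underside; y along the row, to the robot's left within about 12 degrees, x across it, away from the robot.
Mind the look-alikes: they are no part of the job. What is shaped like the die_square but blue or turquoise is not meant. What is shaped like the die_pin but green or red is not meant.

How it is judged (in metres and radians):
At the end, for the whole second after the job is handed in: Each die stands in the setup-rack pocket that mirrors its storage seat (from the seat at y = +117 mm to the pocket at y = -117 mm, and so on), within 11 mm of the pocket centre in x and y, its underside within 4 mm of the pocket floor, upright within 0.1 rad, at rest (((y of seat_plain in the frame of storage_rack between -0.137 and -0.097 m and y of die_plain in the frame of setup_rack between 0.106 and 0.128 m) or (y of seat_plain in the frame of storage_rack between -0.059 and -0.019 m and y of die_plain in the frame of setup_rack between 0.028 and 0.05 m) or (y of seat_plain in the frame of storage_rack between 0.019 and 0.059 m and y of die_plain in the frame of setup_rack between -0.05 and -0.028 m) or (y of seat_plain in the frame of storage_rack between 0.097 and 0.137 m and y of die_plain in the frame of setup_rack between -0.128 and -0.106 m)) and x of die_plain in the frame of setup_rack between -0.011 and 0.011 m and z of die_plain in the frame of setup_rack between 0.012 and 0.02 m and angle between each of die_plain, die_square, die_cup, die_pin's own z axis and vertical below 0.1 rad and linear speed of each of die_plain, die_square, die_cup, die_pin below 0.02 m/s and angular speed of each of die_plain, die_square, die_cup, die_pin below 0.2 rad/s and ((y of seat_square in the frame of storage_rack between -0.137 and -0.097 m and y of die_square in the frame of setup_rack between 0.106 and 0.128 m) or (y of seat_square in the frame of storage_rack between -0.059 and -0.019 m and y of die_square in the frame of setup_rack between 0.028 and 0.05 m) or (y of seat_square in the frame of storage_rack between 0.019 and 0.059 m and y of die_square in the frame of setup_rack between -0.05 and -0.028 m) or (y of seat_square in the frame of storage_rack between 0.097 and 0.137 m and y of die_square in the frame of setup_rack between -0.128 and -0.106 m)) and x of die_square in the frame of setup_rack between -0.011 and 0.011 m and z of die_square in the frame of setup_rack between 0.012 and 0.02 m and ((y of seat_cup in the frame of storage_rack between -0.137 and -0.097 m and y of die_cup in the frame of setup_rack between 0.106 and 0.128 m) or (y of seat_cup in the frame of storage_rack between -0.059 and -0.019 m and y of die_cup in the frame of setup_rack between 0.028 and 0.05 m) or (y of seat_cup in the frame of storage_rack between 0.019 and 0.059 m and y of die_cup in the frame of setup_rack between -0.05 and -0.028 m) or (y of seat_cup in the frame of storage_rack between 0.097 and 0.137 m and y of die_cup in the frame of setup_rack between -0.128 and -0.106 m)) and x of die_cup in the frame of setup_rack between -0.011 and 0.011 m and z of die_cup in the frame of setup_rack between 0.012 and 0.02 m and ((y of seat_pin in the frame of storage_rack between -0.137 and -0.097 m and y of die_pin in the frame of setup_rack between 0.106 and 0.128 m) or (y of seat_pin in the frame of storage_rack between -0.059 and -0.019 m and y of die_pin in the frame of setup_rack between 0.028 and 0.05 m) or (y of seat_pin in the frame of storage_rack between 0.019 and 0.059 m and y of die_pin in the frame of setup_rack between -0.05 and -0.028 m) or (y of seat_pin in the frame of storage_rack between 0.097 and 0.137 m and y of die_pin in the frame of setup_rack between -0.128 and -0.106 m)) and x of die_pin in the frame of setup_rack between -0.011 and 0.011 m and z of die_pin in the frame of setup_rack between 0.012 and 0.02 m); the robot touches nothing.
It fails at once if a die is tipped over (leans more than 45 degrees) (angle between any of die_plain, die_square, die_cup, die_pin's own z axis and vertical above 0.8 rad).
It fails at once if a die is dropped (moves faster than 0.7 m/s, a fall of about 25 mm, with no finger on it) ((linear speed of die_plain above 0.7 m/s and contact force between the fingers and die_plain below 0.05 N) or (linear speed of die_square above 0.7 m/s and contact force between the fingers and die_square below 0.05 N) or (linear speed of die_cup above 0.7 m/s and contact force between the fingers and die_cup below 0.05 N) or (linear speed of die_pin above 0.7 m/s and contact force between the fingers and die_pin below 0.05 N)).
It also fails if it takes over 99 s, if anything falls off the work surface, if the arm or the gripper's body presses on something with over 40 N, if the wrist force passes 120 N, or if a joint passes its speed limit or range.

## Robot

A 6-joint arm with a two-finger parallel gripper is mounted at the origin on the work surface. World frame = base frame: x ahead of the robot, y to its left, z up, the work surface at z = 0. Lengths are in mm, angles in rad, forces in N, time in s.
With the tool pointing down it reaches from about 400 to 925 mm from the base axis. Payload 12.5 kg.
Tool frame: the origin (TCP) lies midway between the tips of the shut fingers; the grasp point (between the pads) lies 19 mm behind it (env.pinch_z is the z of the grasp point in the tool frame, in mm); z points along the fingers, y is the line along which they close (so a half turn about z gives the same grasp; the last joint's range is limited). The gripper opens to 95 mm and grips with 3 to 60 N. Pads are 20 mm wide; open, the fingers measure 119 mm over their backs; the gripper's body (75 mm by 180 mm) begins 59 mm behind the grasp point.
Start: joints at [1.004, 0.491, 1.559, -0, 1.092, -0.106], TCP at [277.902, 559.837, 214.661] pointing down, gripper open.
Joint ranges: [-3.1, 3.1], [-0.84, 2.19], [0.05, 2.79], [-1.13, 4.28], [0.06, 2.93], [-2.69, 2.69]. Speed limits (rad/s): [2.22, 2.22, 2.79, 3.14, 3.14, 3.14].

## Interface

Orientations are given as [roll, pitch, yaw] about the fixed x, y, z axes, in that order (R = Rz(yaw) Ry(pitch) Rx(roll)).
In Python, from cell import env, eyes gives the robot as it stands.
- The arm moves only by the shell command python3 -m inch 'ROWS'. ROWS is JSON, a list of rows, each a list of 3 entries, a list of its own where there are three numbers: the shift along the tool's x, y, z in units of 60 mm (1.0 is 60 mm), then the turn about the tool's z in units of 5 degrees (1.0 is 5 degrees), then the closure, from -1 (fully open) to 1 (shut). In form: [[[tx, ty, tz], turn, claw], ...]. A call has exactly 10 rows; each row shifts and turns the commanded pose from where the row before left it, along the tool's axes as they then stand; what a row does not reach is not made up. A row lasts 1/8 s, in which the tool goes at most 62.5 mm and 10.7 degrees, less where a joint would pass 70% of its speed; a pose out of reach is approached as far as the arm can. A call is refused whole if a number of a shift passes 1 or a number of a turn 1, either way. A call with a gripper value outside its range is refused whole. The fingers move at their own pace and stop on an object; the grip force is fixed at half the most. Time passes only in rows, so rows that do not move let the fingers close, or fill a call up. It gives the time, the measured TCP pose, the force, the opening and the grip force at its end, in the units of the state.
- env.state(): the state, without advancing time (a new reading comes with each control period).
- eyes.read_camera(name): name is "scene" or "top" or "wrist"; returns a dict with "pixels" (384x512x3 uint8, red, green, blue), "fx", "fy", "cx", "cy" (pixels), "extrinsics" (4x4, takes a point from world to camera coordinates). Camera axes: x right, y down, z forward; pixel columns grow to the right and rows downward; lengths in mm; the calibration is good to about 2 mm. A picture is of the moment at which its call begins. There is no depth.
- env.job_done(): hands the job in; it is judged then, once.
Trained networks look in a picture, given as the dict that the camera call returned (one of the last four; its "shot" number tells which), for a name from the list of things; names that differ only in an ending like _2 or _b are one class to them, and where a whole thing is asked for, a point or a joint stands for the part that bears it (a point fixed in the world has none). Each returns a list of dicts, best first, with "score" (0 to 1); they miss things now and then, are a little off and sometimes report something else, mostly with a low value. They report only what shows in the picture. A call takes as long as a camera call. They do not tell look-alikes from the thing itself.
- eyes.boxes_of(name, picture): "centre" ([row, column] in pixels, amid what is visible of it).
- eyes.cut_out(name, picture): "mask" (384x512 bool, what is visible of it) and "centre" ([row, column] in pixels, amid what is visible of it).
- eyes.spot_point(name, picture): "centre" ([row, column] in pixels: a listed point, or the origin of a listed thing).
The state is a dict: "t": time; "joints": joint angles; "qvel": joint speeds; "tau": joint torques, N m; "eef_pos": TCP position; "tcp_rot": TCP orientation; "ft_force": force on the tool from outside, world axes, zero at the start; "moment": the same for the moment, N m; "opening": opening from 0.0 (shut) to 1.0 (fully open); "grip_force": force on a finger pad.
Only numpy, scipy, OpenCV 4.12 (cv2) and the standard library are available. Lean on these libraries where they do the work, as an engineer would, in place of code of your own. Each camera call takes 0.05 s, during which the arm holds its last target. There are 200 camera calls.

## Working session

There is one attempt and no reset: what is moved stays moved. The work goes in short steps, Python scripts to look and compute and a shell command to move; the robot and the scene stay as the last step left them, time stands still between calls to the robot, and variables do not carry over. Pictures are saved under pics/ and viewed, at most 14 in all, crops included, and the job is handed in when it is done.

```bash
ls; mkdir -p pics; python3 - <<'E'
from cell import env, eyes
import cv2,pickle
P={}
for n in("scene","top"):
    p=eyes.read_camera(n);P[n]=p
    cv2.imwrite(f"pics/{n}0.png",p["pixels"][:,:,::-1])
    print(n,p["fx"],p["cx"],p["cy"],p["extrinsics"].round(3).tolist())
    for k in("die_plain","die_square","die_cup","die_pin","seat_plain","setup_rack","storage_rack"):
        print(k,[([round(float(v),1) for v in d["centre"]],round(d["score"],2)) for d in eyes.spot_point(k,p)][:5],[([round(float(v),1) for v in d["centre"]],round(d["score"],2)) for d in eyes.boxes_of(k,p)][:5])
s=env.state();print(s["t"],s["eef_pos"],s["tcp_rot"],s["ft_force"],s["opening"],env.pinch_z)
E
```

```text
pics
scene 468.08800866740467 254.309529116402 197.38051313291578 [[0.406, 0.913, -0.021, -156.857], [0.517, -0.249, -0.819, -221.027], [-0.753, 0.322, -0.574, 1289.664], [0.0, 0.0, 0.0, 1.0]]
die_plain [([200.3, 279.1], 0.73)] []
die_square [([233.2, 140.3], 0.92), ([216.3, 241.4], 0.86), ([183.2, 224.8], 0.79), ([201.5, 275.3], 0.69)] [([174.7, 224.3], 0.87), ([216.1, 135.7], 0.86), ([204.3, 239.2], 0.85)]
die_cup [([187.5, 305.9], 0.92)] [([173.9, 308.9], 0.79)]
die_pin [([228.8, 206.8], 0.7), ([193.7, 188.7], 0.57), ([254.7, 150.3], 0.56)] [([219.7, 207.3], 0.97), ([187.0, 188.3], 0.93), ([248.5, 150.5], 0.71), ([239.2, 204.0], 0.45)]
seat_plain [([205.5, 273.4], 0.91)] [([207.9, 275.7], 0.92)]
setup_rack [([262.6, 288.6], 0.88), ([213.3, 257.5], 0.71), ([234.7, 209.0], 0.17)] [([263.8, 281.7], 0.63)]
storage_rack [([216.1, 257.2], 0.85)] [([231.3, 244.9], 0.88), ([174.6, 308.6], 0.15)]
top 414.601824097359 257.31758456987984 186.9449541005734 [[0.016, -1.0, 0.015, -73.456], [-0.982, -0.018, -0.186, 519.043], [0.187, -0.012, -0.982, 732.756], [0.0, 0.0, 0.0, 1.0]]
die_plain [([21
[... 172 characters left out ...]
8)] [([277.3, 249.4], 0.91), ([231.8, 354.5], 0.8), ([226.1, 180.1], 0.73), ([209.4, 259.7], 0.58)]
die_cup [([217.3, 179.7], 0.75)] [([215.8, 174.5], 0.85)]
die_pin [([277.4, 290.7], 0.88), ([201.1, 348.3], 0.77), ([201.3, 294.7], 0.67)] [([199.4, 295.9], 0.91), ([276.2, 297.0], 0.81), ([199.3, 354.3], 0.66), ([220.9, 214.9], 0.45)]
seat_plain [([215.0, 216.4], 0.69)] [([221.9, 217.5], 0.78)]
setup_rack [([137.8, 245.5], 0.94)] [([134.4, 249.6], 0.55), ([227.1, 177.0], 0.4)]
storage_rack [([210.6, 238.0], 0.8)] [([217.9, 236.1], 0.66)]
1.5 [277.90772012 559.82823606 214.65215333] [ 3.14151755e+00 -1.63729725e-05  2.68077049e+00] [ 0.39692394 -0.55545003  0.14726201] 0.9985618028188451 -18.8
```

View pics/scene0.png

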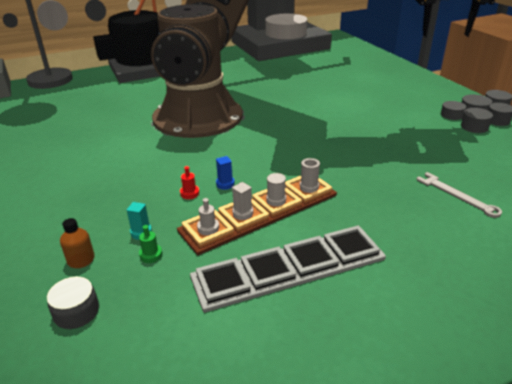

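View pics/top0.png

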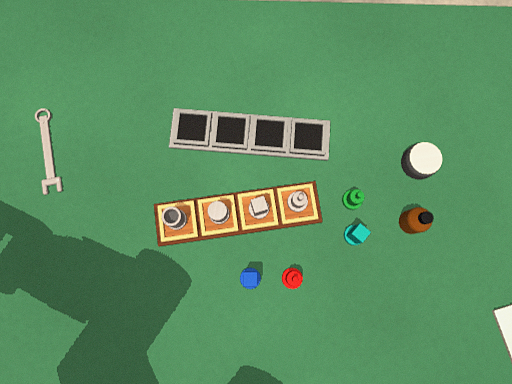

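Storage row, left to right in the top view: cup (174,217), plain (218,211), square (259,207) and pin (298,200), given as (column,row). The grey setup rack is farther out, at about (250,133). The blue, turquoise, green and red pieces are decoys. Next I'll triangulate.

```bash
cat > h.py <<'E'
from cell import env, eyes
import numpy as np, cv2
def proj(p,X):
    X=np.atleast_2d(np.asarray(X,float));c=X@p["extrinsics"][:3,:3].T+p["extrinsics"][:3,3]
    return np.c_[p["fx"]*c[:,0]/c[:,2]+p["cx"],p["fy"]*c[:,1]/c[:,2]+p["cy"]]
def PM(p): return np.array([[p["fx"],0,p["cx"]],[0,p["fy"],p["cy"]],[0,0,1]])@p["extrinsics"][:3]
def tri(pa,a,pb,b):
    X=cv2.triangulatePoints(PM(pa),PM(pb),np.float64(a).reshape(2,1),np.float64(b).reshape(2,1))[:,0];X=X[:3]/X[3]
    return X,np.linalg.norm(proj(pa,X)[0]-a)+np.linalg.norm(proj(pb,X)[0]-b)
def onz(p,uv,z):
    R=p["extrinsics"][:3,:3];t=p["extrinsics"][:3,3];C=-R.T@t
    d=R.T@np.array([(uv[0]-p["cx"])/p["fx"],(uv[1]-p["cy"])/p["fy"],1]);return C+d*(z-C[2])/d[2]
E
python3 - <<'E'
from h import *
P={n:eyes.read_camera(n) for n in("scene","top")}
roi={"scene":(185,225,390,310),"top":(165,105,335,162)}
B={}
for n,p in P.items():
    x0,y0,x1,y1=roi[n];g=cv2.cvtColor(p["pixels"],cv2.COLOR_RGB2HSV)
    m=np.zeros((384,512),np.uint8);m[y0:y1,x0:x1]=(g[y0:y1,x0:x1,2]<45)
    k,l,st,ce=cv2.connectedComponentsWithStats(m,connectivity=4)
    b=[(ce[i],st[i,4]) for i in range(1,k) if st[i,4]>150]
    b.sort(key=lambda q:q[0][0]*(-1 if n=="scene" else 1))   # left(+y) first
    B[n]=[q[0] for q in b];print(n,[(q[0].round(1).tolist(),int(q[1])) for q in b])
for a,b in zip(B["scene"],B["top"]): print([x.round(1) for x in tri(P["scene"],a,P["top"],b)], onz(P["top"],b,16).round(1), onz(P["scene"],a,16).round(1))
a=cv2.resize(P["scene"]["pixels"][140:260,165:345],None,fx=4,fy=4,interpolation=cv2.INTER_CUBIC)
b=cv2.resize(P["top"]["pixels"][175:250,150:325],None,fx=4.5,fy=4.5,interpolation=cv2.INTER_CUBIC)
cv2.imwrite("pics/zs.png",a[:,:,::-1]);cv2.imwrite("pics/zt.png",b[:,:,::-1])
E
```

```text
scene [([351.2, 242.5], 459), ([310.7, 253.7], 511), ([267.8, 265.5], 568), ([222.3, 278.1], 627)]
top []
```

View pics/zt.png

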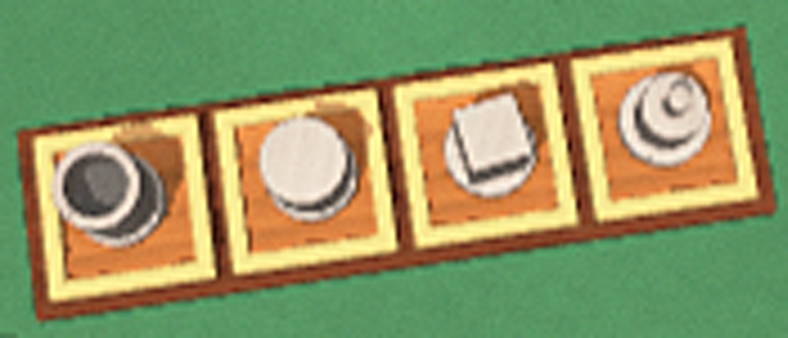

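View pics/zs.png

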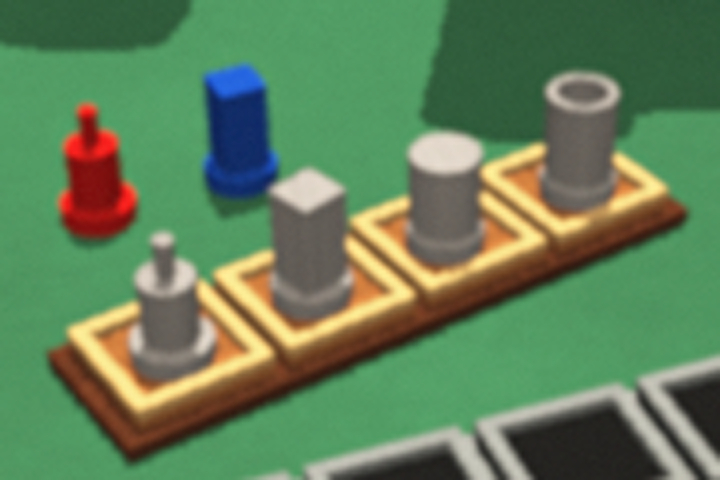

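Zoomed views of the storage row. In the top view the die tops are at about cup (98,183), plain (304,160), square (492,133) and pin (680,96). In the scene view they are at cup (582,92), plain (445,155), square (307,190) and pin tip (162,240). The square head appears turned slightly relative to its seat.

```bash
python3 - <<'E'
from h import *
from scipy.optimize import least_squares
P={n:eyes.read_camera(n) for n in("scene","top","wrist")}
S,T=P["scene"],P["top"]
cv2.imwrite("pics/wrist0.png",P["wrist"]["pixels"][:,:,::-1]);print(P["wrist"]["extrinsics"].round(2).tolist(),P["wrist"]["fx"])
ft=lambda q:(np.array(q)+.5)/4.5-.5+np.array([150,175]); fs=lambda q:(np.array(q)+.5)/4-.5+np.array([165,140])
tops=dict(cup=((98,183),(582,92)),plain=((304,160),(445,155)),square=((492,133),(307,190)),pin=((680,96),(162,240)))
for k,(t,s) in tops.items(): 
    X,e=tri(T,ft(t),S,fs(s));print(k,X.round(1),round(e,2))
c=np.array([onz(T,ft(q),78)[:2] for q in((453,108),(516,94),(532,150),(468,170))])
print("sq",c.round(1).tolist(),[round(float(np.degrees(np.arctan2(*(c[j]-c[i])[::-1]))),1) for i,j in((0,1),(1,2),(3,2),(0,3))])
# setup pockets: dark in top
v=T["pixels"].max(2);print(v[128,193],v[115,193])
m=np.zeros((384,512),np.uint8);m[105:162,165:335]=v[105:162,165:335]<60
k,l,st,ce=cv2.connectedComponentsWithStats(m,connectivity=4);b=[(ce[i],st[i,4]) for i in range(1,k) if st[i,4]>100]
b.sort(key=lambda q:q[0][0]);print(b)
A=[(351.2,242.5),(310.7,253.7),(267.8,265.5),(222.3,278.1)]
for a,(t,_) in zip(A,b):
    X,e=tri(S,a,T,t);print("pocket",X.round(1),round(e,2),onz(T,t,16).round(1),onz(S,a,16).round(1))
# storage rack edges: outer corners in zooms (z=10): left-far,right-far,right-near,left-near
for nm,t in(("LF",(20,130)),("RF",(745,28)),("RN",(776,212)),("LN",(40,320))): print(nm,onz(T,ft(t),10).round(1))
E
```

```text
[[0.45, 0.9, -0.0, -624.97], [0.87, -0.43, 0.23, -26.03], [0.21, -0.1, -0.97, 388.18], [0.0, 0.0, 0.0, 1.0]] 322.5126559307044
cup [460.6  89.1  77.9] 0.5
plain [472.2   8.2  70.3] 0.32
square [483.2 -67.5  78.8] 0.08
pin [ 498.7 -142.5   83.6] 0.12
sq [[493.1, -51.8], [499.3, -77.0], [476.7, -83.7], [468.2, -58.2]] [-76.3, -163.5, -71.5, -165.5]
43 48
[(array([191.47147147, 126.8033033 ]), np.int32(666)), (array([230.22571001, 129.96263079]), np.int32(669)), (array([268.89701493, 133.09701493]), np.int32(670)), (array([307.74700599, 136.14820359]), np.int32(668))]
pocket [645.8  69.1  21.3] 0.01 [647.7  70.   16. ] [640.9  73.   16. ]
pocket [640.9  -8.6  21.2] 0.08 [642.6  -8.4  16. ] [636.   -5.5  16. ]
pocket [635.9 -86.4  21.1] 0.06 [637.6 -86.5  16. ] [631.  -84.2  16. ]
pocket [ 631.1 -164.6   21. ] 0.19 [ 632.8 -165.1   16. ] [ 626.2 -163.2   16. ]
LF [490.9 136.9  10. ]
RF [ 542.2 -180.1   10. ]
RN [ 460.8 -192.7   10. ]
LN [409.1 123.3  10. ]
```

Triangulated tops are cup 77.9, plain 70.3, square 78.8 and pin 83.6 mm, against 76, 70, 78 and 82 expected, so the measurements hold. The setup pocket pitch comes out at 78 mm and the rack's yaw at -3.6°. I'll turn the tool so it closes across the rows, at a yaw of about 104°, which also suits the square head.

```bash
cat > g.py <<'E'
import sys
from h import *
def go(x,y,z,yaw=None):
    from scipy.spatial.transform import Rotation as R
    s=env.state();r=R.from_euler("xyz",s["tcp_rot"]);d=r.inv().apply(np.array([x,y,z])-s["eef_pos"])/60
    print("units",d.round(3),"pos",s["eef_pos"].round(1),"yaw",round(float(np.degrees(s["tcp_rot"][2])),1),"t",round(s["t"],2),"open",round(s["opening"],3),"grip",s["grip_force"])
if __name__=="__main__": go(*map(float,sys.argv[1:4]))
E
python3 -m inch '[[[0,0,0],1,-1],[[0,0,0],1,-1],[[0,0,0],1,-1],[[0,0,0],1,-1],[[0,0,0],1,-1],[[0,0,0],1,-1],[[0,0,0],1,-1],[[0,0,0],1,-1],[[0,0,0],1,-1],[[0,0,0],1,-1]]'; python3 g.py 460.6 89.1 150
```

```text
t: 3.0
eef_pos: [277.9, 559.8, 214.7]
tcp_rot: [3.142, -0.0, 1.805]
ft_force: [1.1, -0.4, 0.7]
opening: 0.999
grip_force: 0.0
units [-8.338  1.139  1.077] pos [277.9 559.8 214.7] yaw 103.4 t 3.0 open 0.999 grip 0.0
```

```bash
python3 -m inch '[[[-0.5,0.1,0.1],0,-1],[[-0.8,0.12,0.1],0,-1],[[-0.9,0.12,0.1],0,-1],[[-0.9,0.12,0.1],0,-1],[[-0.9,0.12,0.1],0,-1],[[-0.9,0.12,0.1],0,-1],[[-0.9,0.12,0.1],0,-1],[[-0.9,0.12,0.1],0,-1],[[-0.9,0.12,0.1],0,-1],[[-0.6,0.1,0.1],0,-1]]' | head -2; python3 - <<'E'
from h import *
from g import go
p=eyes.read_camera("wrist");cv2.imwrite("pics/w1.png",p["pixels"][:,:,::-1])
np.set_printoptions(suppress=True)
print(proj(p,[[460.6,89.1,76],[472.2,8.2,70],[483.2,-67.5,78],[498.7,-142.5,82]]).round(0).tolist(),proj(p,[[645.2,70,16],[640.3,-7.9,16],[635.4,-85.7,16],[630.5,-163.6,16]]).round(0).tolist())
go(460.6,89.1,33)
E
```

```text
t: 4.25
eef_pos: [461.9, 95.9, 154.6]
[[251.0, 206.0], [243.0, 294.0], [236.0, 374.0], [234.0, 445.0]] [[423.0, 248.0], [393.0, 313.0], [366.0, 371.0], [342.0, 424.0]]
units [-0.063 -0.061  2.016] pos [463.2  93.7 154. ] yaw 103.5 t 4.3 open 1.003 grip 0.0
```

View pics/w1.png

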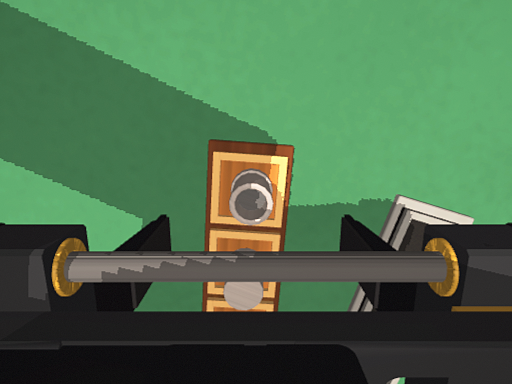

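The wrist view shows the cup rim at about (252,203) against a predicted (251,206), and the plain top at (243,292) against a predicted (243,294). That agrees, so I'll descend partway.

```bash
python3 -m inch '[[[-0.05,-0.03,0],0,-1],[[-0.04,0,0.1],0,-1],[[0,0,0.2],0,-1],[[0,0,0.2],0,-1],[[0,0,0.2],0,-1],[[0,0,0.2],0,-1],[[0,0,0.1],0,-1],[[0,0,0],0,-1],[[0,0,0],0,-1],[[0,0,0],0,-1]]' | head -2;python3 g.py 460.6 89.1 33
```

```text
t: 5.55
eef_pos: [460.9, 92.3, 95.0]
units [-0.051 -0.018  1.033] pos [460.9  92.3  95. ] yaw 103.6 t 5.55 open 1.001 grip 0.0
```

```bash
python3 -m inch '[[[-0.05,-0.02,0.1],0,-1],[[0,0,0.2],0,-1],[[0,0,0.25],0,-1],[[0,0,0.25],0,-1],[[0,0,0.15],0,-1],[[0,0,0.08],0,-1],[[0,0,0],0,-1],[[0,0,0],0,0.2],[[0,0,0],0,1],[[0,0,0],0,1]]' ;python3 -m inch '[[[0,0,0],0,1],[[0,0,0],0,1],[[0,0,0],0,1],[[0,0,0],0,1],[[0,0,-0.1],0,1],[[0,0,-0.3],0,1],[[0,0,-0.5],0,1],[[0,0,-0.5],0,1],[[0,0,-0.3],0,1],[[0,0,-0.1],0,1]]'; python3 g.py 630.5 -163.6 120
```

```text
t: 6.8
eef_pos: [460.4, 89.1, 33.1]
tcp_rot: [3.141, 0.0, 1.808]
ft_force: [-0.2, -0.8, -0.2]
opening: 0.741
grip_force: 0.0
t: 8.05
eef_pos: [460.5, 89.1, 141.9]
tcp_rot: [3.14, 0.0, 1.808]
ft_force: [0.4, 0.5, -2.5]
opening: 0.38
grip_force: 30.0
units [-4.761  1.764  0.369] pos [460.5  89.1 141.9] yaw 103.6 t 8.05 open 0.38 grip 29.999493844807148
```

```bash
python3 -m inch '[[[-0.2,0.1,0],0,1],[[-0.4,0.15,0],0,1],[[-0.6,0.22,0],0,1],[[-0.7,0.25,0],0,1],[[-0.75,0.27,0],0,1],[[-0.75,0.27,0],0,1],[[-0.6,0.22,0],0,1],[[-0.45,0.17,0],0,1],[[-0.24,0.08,0],0,1],[[-0.07,0.03,0],0,1]]' | head -2; python3 - <<'E'
from h import *
from g import go
p=eyes.read_camera("wrist");cv2.imwrite("pics/w2.png",p["pixels"][:,:,::-1])
print(proj(p,[[645.2,70,16],[640.3,-7.9,16],[635.4,-85.7,16],[630.5,-163.6,16]]).round(0).tolist())
go(630.5,-163.6,33)
E
```

```text
t: 9.3
eef_pos: [629.9, -164.3, 139.8]
[[346.0, -99.0], [312.0, 9.0], [282.0, 103.0], [256.0, 186.0]]
units [0.004 0.011 1.785] pos [ 630.  -164.   140.1] yaw 103.6 t 9.35 open 0.379 grip 29.999602138996124
```

View pics/w2.png

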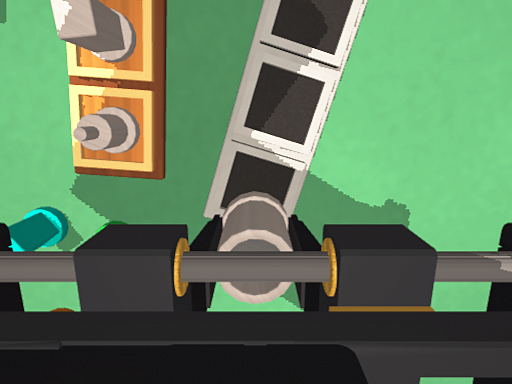

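The wrist view shows the -39 pocket floor centred near (285,104), against a predicted (282,103), about 2 mm off. I'll lower the cup, release it and back off upward.

```bash
python3 -m inch '[[[0,0.02,0.15],0,1],[[0,0.02,0.3],0,1],[[0,0,0.4],0,1],[[0,0,0.35],0,1],[[0,0,0.25],0,1],[[0,0,0.15],0,1],[[0,0,0.1],0,1],[[0,0,0.05],0,1],[[0,0,0.02],0,1],[[0,0,0],0,1]]' | head -5; python3 g.py 630.5 -163.6 33
```

```text
t: 10.6
eef_pos: [632.6, -163.1, 35.0]
tcp_rot: [3.141, 0.0, 1.808]
ft_force: [0.6, -0.3, -3.1]
opening: 0.383
units [ 0.001 -0.035  0.033] pos [ 632.6 -163.1   35. ] yaw 103.6 t 10.6 open 0.383 grip 29.999718479812145
```

```bash
python3 -m inch '[[[0,0,0.02],0,1],[[0,0,0.015],0,1],[[0,0,0],0,1],[[0,0,0],0,1],[[0,0,0],0,0.1],[[0,0,0],0,-0.2],[[0,0,0],0,-0.6],[[0,0,0],0,-1],[[0,0,0],0,-1],[[0,0,0],0,-1]]' ; python3 -m inch '[[[0,0,0],0,-1],[[0,0,-0.1],0,-1],[[0,0,-0.3],0,-1],[[0,0,-0.5],0,-1],[[0,0,-0.5],0,-1],[[0,0,-0.3],0,-1],[[0,0,-0.1],0,-1],[[0,0,0],0,-1],[[0,0,0],0,-1],[[0,0,0],0,-1]]' | head -2; python3 g.py 472.2 8.2 140
```

```text
t: 11.85
eef_pos: [632.4, -163.0, 32.5]
tcp_rot: [3.142, -0.0, 1.808]
ft_force: [0.2, 0.6, -0.1]
opening: 0.921
grip_force: 0.0
t: 13.1
eef_pos: [632.2, -163.0, 139.7]
units [ 3.400e+00 -1.921e+00 -1.000e-03] pos [ 632.2 -163.   139.7] yaw 103.6 t 13.1 open 0.999 grip 0.0
```

```bash
python3 -m inch '[[[0.2,-0.12,0],0,-1],[[0.45,-0.25,0],0,-1],[[0.6,-0.34,0],0,-1],[[0.65,-0.37,0],0,-1],[[0.6,-0.34,0],0,-1],[[0.5,-0.28,0],0,-1],[[0.3,-0.17,0],0,-1],[[0.1,-0.05,0],0,-1],[[0,0,0],0,-1],[[0,0,0],0,-1]]' | head -2; python3 - <<'E'
from h import *
from g import go
go(472.2,8.2,33)
p=eyes.read_camera("wrist");cv2.imwrite("pics/w3.png",p["pixels"][:,:,::-1])
q=eyes.read_camera("top");cv2.imwrite("pics/t3.png",cv2.resize(q["pixels"][95:255,145:345],None,fx=3.5,fy=3.5,interpolation=cv2.INTER_CUBIC)[:,:,::-1])
print(proj(p,[[472.2,8.2,70]]).round(0), (proj(q,[[630.5,-163.6,76]])-[145,95])*3.5)
E
```

```text
t: 14.35
eef_pos: [473.1, 7.6, 140.4]
units [ 0.013 -0.013  1.791] pos [473.1   7.6 140.4] yaw 103.6 t 14.35 open 0.996 grip 0.0
[[254. 201.]] [[581.95396195 113.81018445]]
```

View pics/w3.png

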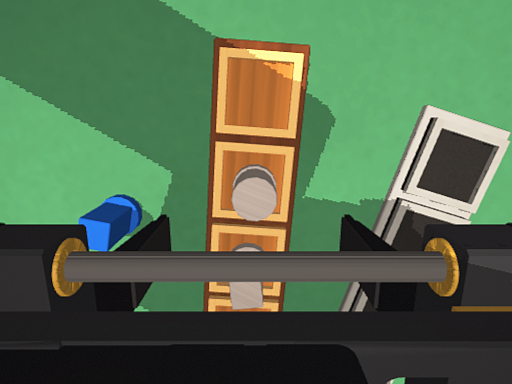

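View pics/t3.png

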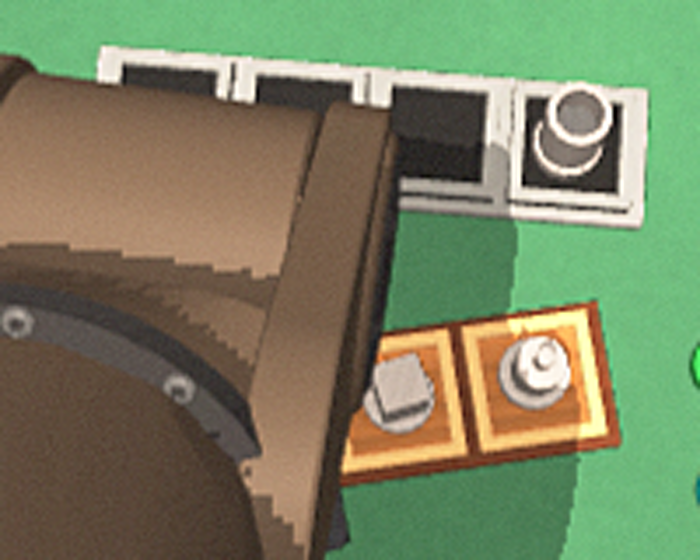

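The cup's foot, at about (567,143), sits centred in the right-end pocket at (571,147). The plain top is at (254,198) as predicted. I'll grasp the plain die.

```bash
python3 -m inch '[[[0.01,-0.01,0.15],0,-1],[[0,0,0.3],0,-1],[[0,0,0.4],0,-1],[[0,0,0.4],0,-1],[[0,0,0.3],0,-1],[[0,0,0.16],0,-1],[[0,0,0.08],0,-1],[[0,0,0],0,-1],[[0,0,0],0,0.2],[[0,0,0],0,1]]'|head -2 ;python3 -m inch '[[[0,0,0],0,1],[[0,0,0],0,1],[[0,0,0],0,1],[[0,0,0],0,1],[[0,0,-0.1],0,1],[[0,0,-0.3],0,1],[[0,0,-0.5],0,1],[[0,0,-0.5],0,1],[[0,0,-0.3],0,1],[[0,0,-0.1],0,1]]'; python3 g.py 635.4 -85.7 140
```

```text
t: 15.7
eef_pos: [472.0, 8.6, 33.6]
t: 16.95
eef_pos: [471.8, 8.6, 142.1]
tcp_rot: [3.14, 0.0, 1.808]
ft_force: [-0.2, -0.3, -2.9]
opening: 0.371
grip_force: 30.0
units [-2.168  2.28   0.039] pos [471.8   8.6 142.1] yaw 103.6 t 16.95 open 0.371 grip 29.999466240406036
```

```bash
python3 -m inch '[[[-0.13,0.14,0],0,1],[[-0.25,0.26,0],0,1],[[-0.38,0.4,0],0,1],[[-0.42,0.44,0],0,1],[[-0.4,0.42,0],0,1],[[-0.3,0.32,0],0,1],[[-0.2,0.21,0],0,1],[[-0.09,0.09,0],0,1],[[0,0,0],0,1],[[0,0,0],0,1]]' | head -2; python3 g.py 635.4 -85.7 33
```

```text
t: 18.2
eef_pos: [634.8, -85.5, 140.8]
units [-0.006  0.01   1.797] pos [634.8 -85.5 140.8] yaw 103.6 t 18.2 open 0.375 grip 29.999526143074036
```

```bash
python3 -m inch '[[[0,0,0.15],0,1],[[0,0,0.3],0,1],[[0,0,0.4],0,1],[[0,0,0.35],0,1],[[0,0,0.25],0,1],[[0,0,0.15],0,1],[[0,0,0.1],0,1],[[0,0,0.05],0,1],[[0,0,0.03],0,1],[[0,0,0],0,1]]' | head -5; python3 g.py 635.4 -85.7 33
```

```text
t: 19.45
eef_pos: [635.5, -85.9, 35.1]
tcp_rot: [3.141, 0.0, 1.808]
ft_force: [-2.3, 0.3, 3.1]
opening: 0.376
units [ 0.003 -0.002  0.036] pos [635.5 -85.9  35.1] yaw 103.6 t 19.45 open 0.376 grip 30.000514090061188
```

```bash
python3 -m inch '[[[0,0,0.01],0,1],[[0,0,0.01],0,1],[[0,0,0],0,1],[[0,0,0],0,1],[[0,0,0],0,0.1],[[0,0,0],0,-0.2],[[0,0,0],0,-0.6],[[0,0,0],0,-1],[[0,0,0],0,-1],[[0,0,0],0,-1]]' ; python3 -m inch '[[[0,0,0],0,-1],[[0,0,-0.1],0,-1],[[0,0,-0.3],0,-1],[[0,0,-0.5],0,-1],[[0,0,-0.5],0,-1],[[0,0,-0.3],0,-1],[[0,0,-0.1],0,-1],[[0,0,0],0,-1],[[0,0,0],0,-1],[[0,0,0],0,-1]]' | head -2; python3 g.py 483.2 -67.5 140
```

```text
t: 20.7
eef_pos: [635.3, -85.8, 33.1]
tcp_rot: [-3.142, -0.0, 1.808]
ft_force: [0.6, 0.2, -0.1]
opening: 0.918
grip_force: 0.0
t: 21.95
eef_pos: [635.1, -85.8, 140.3]
units [ 0.891 -2.389  0.008] pos [635.1 -85.8 140.3] yaw 103.6 t 21.95 open 1.005 grip 0.0
```

```bash
python3 -m inch '[[[0.06,-0.15,0],0,-1],[[0.12,-0.32,0],0,-1],[[0.16,-0.45,0],0,-1],[[0.17,-0.48,0],0,-1],[[0.16,-0.45,0],0,-1],[[0.12,-0.32,0],0,-1],[[0.08,-0.17,0],0,-1],[[0.02,-0.05,0],0,-1],[[0,0,0],-0.4,-1],[[0,0,0],0,-1]]' | head -2; python3 - <<'E'
from h import *
from g import go
go(483.2,-67.5,33)
p=eyes.read_camera("wrist");cv2.imwrite("pics/w4.png",p["pixels"][:,:,::-1])
print(proj(p,[[483.2,-67.5,78]]).round(0),proj(p,[[635.4,-85.7,70]]).round(0))
E
```

```text
t: 23.2
eef_pos: [483.9, -67.7, 141.0]
units [ 0.007 -0.011  1.8  ] pos [483.9 -67.7 141. ] yaw 105.7 t 23.2 open 1.0 grip 0.0
[[254. 204.]] [[429. 270.]]
```

View pics/w4.png

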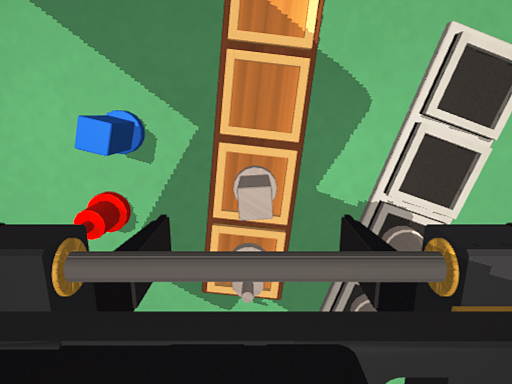

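The wrist view shows the square top at (255,203) as predicted, with its edges about 4° counter-clockwise of the tool. I'll add 3° of turn and grasp.

```bash
python3 -m inch '[[[0.01,-0.01,0.15],-0.6,-1],[[0,0,0.3],0,-1],[[0,0,0.4],0,-1],[[0,0,0.4],0,-1],[[0,0,0.3],0,-1],[[0,0,0.16],0,-1],[[0,0,0.08],0,-1],[[0,0,0],0,-1],[[0,0,0],0,0.2],[[0,0,0],0,1]]'|head -2 ;python3 -m inch '[[[0,0,0],0,1],[[0,0,0],0,1],[[0,0,0],0,1],[[0,0,0],0,1],[[0,0,0],0,1],[[0,0,-0.1],0,1],[[0,0,-0.4],0,1],[[0,0,-0.6],0,1],[[0,0,-0.5],0,1],[[0,0,-0.2],0,1]]'; python3 g.py 640.3 -7.9 140
```

```text
t: 24.5
eef_pos: [482.9, -67.3, 34.2]
t: 25.75
eef_pos: [482.9, -67.3, 143.2]
tcp_rot: [3.14, 0.001, 1.895]
ft_force: [-0.6, 0.6, -3.0]
opening: 0.271
grip_force: 30.0
units [0.101 2.802 0.058] pos [482.9 -67.3 143.2] yaw 108.6 t 25.75 open 0.271 grip 29.99259978532791
```

```bash
python3 -m inch '[[[0.01,0.15,0],0,1],[[0.01,0.35,0],0,1],[[0.02,0.5,0],0,1],[[0.02,0.55,0],0,1],[[0.02,0.5,0],0,1],[[0.01,0.4,0],0,1],[[0.01,0.25,0],0,1],[[0,0.1,0],0,1],[[0,0,0],0,1],[[0,0,0],0,1]]' | head -2; python3 g.py 640.3 -7.9 33
```

```text
t: 27.0
eef_pos: [639.4, -8.2, 141.7]
units [0.    0.016 1.812] pos [639.4  -8.2 141.7] yaw 108.6 t 27.0 open 0.274 grip 29.992600679397583
```

```bash
python3 -m inch '[[[0,0.01,0.15],0,1],[[0,0,0.3],0,1],[[0,0,0.4],0,1],[[0,0,0.35],0,1],[[0,0,0.25],0,1],[[0,0,0.15],0,1],[[0,0,0.1],0,1],[[0,0,0.05],0,1],[[0,0,0.03],0,1],[[0,0,0],0,1]]' | head -5; python3 g.py 640.3 -7.9 34
```

```text
t: 28.25
eef_pos: [640.7, -7.8, 35.7]
tcp_rot: [3.141, 0.0, 1.895]
ft_force: [-2.0, -0.2, 1.9]
opening: 0.272
units [ 0.001 -0.007  0.028] pos [640.7  -7.8  35.7] yaw 108.6 t 28.25 open 0.272 grip 29.993763864040375
```

```bash
python3 -m inch '[[[0,0,0.01],0,1],[[0,0,0.01],0,1],[[0,0,0],0,1],[[0,0,0],0,1],[[0,0,0],0,0.3],[[0,0,0],0,0],[[0,0,0],0,-0.4],[[0,0,0],0,-1],[[0,0,0],0,-1],[[0,0,0],0,-1]]' ; python3 -m inch '[[[0,0,0],0,-1],[[0,0,-0.1],0,-1],[[0,0,-0.3],0,-1],[[0,0,-0.5],0,-1],[[0,0,-0.5],0,-1],[[0,0,-0.3],0,-1],[[0,0,-0.1],0,-1],[[0,0,0],0,-1],[[0,0,0],0,-1],[[0,0,0],0,-1]]' | head -2; python3 g.py 498.7 -142.5 140
```

```text
t: 29.5
eef_pos: [640.5, -7.7, 33.7]
tcp_rot: [3.142, -0.0, 1.895]
ft_force: [0.1, 0.2, -0.2]
opening: 0.819
grip_force: 0.0
t: 30.75
eef_pos: [640.3, -7.7, 140.9]
units [-1.376 -2.953  0.017] pos [640.3  -7.7 140.9] yaw 108.6 t 30.75 open 0.998 grip 0.0
```

```bash
python3 -m inch '[[[-0.07,-0.15,0],0,-1],[[-0.18,-0.38,0],0,-1],[[-0.23,-0.5,0],0,-1],[[-0.25,-0.55,0],0,-1],[[-0.25,-0.53,0],0,-1],[[-0.2,-0.42,0],0,-1],[[-0.14,-0.3,0],0,-1],[[-0.06,-0.12,0],0,-1],[[0,0,0],1,-1],[[0,0,0],0,-1]]' | head -2; python3 - <<'E'
from h import *
from g import go
go(498.7,-142.5,31.5)
p=eyes.read_camera("wrist");cv2.imwrite("pics/w5.png",p["pixels"][:,:,::-1])
print(proj(p,[[498.7,-142.5,82],[498.7,-142.5,62]]).round(0))
E
```

```text
t: 32.0
eef_pos: [499.4, -142.6, 141.7]
units [ 0.004 -0.012  1.837] pos [ 499.4 -142.6  141.7] yaw 103.6 t 32.0 open 0.999 grip 0.0
[[254. 205.]
 [254. 198.]]
```

View pics/w5.png

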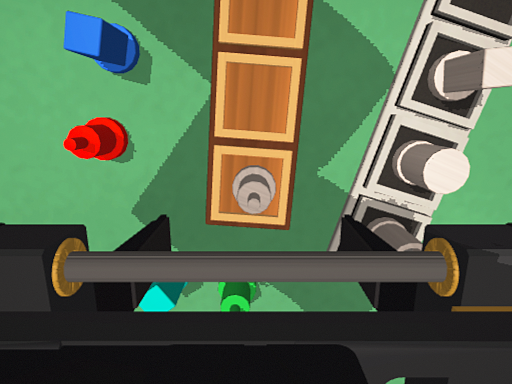

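The pin tip is at (254,203) as predicted, and the green decoy lies well aside. I'll grasp the pin die.

```bash
python3 -m inch '[[[0,-0.01,0.15],0,-1],[[0,0,0.3],0,-1],[[0,0,0.4],0,-1],[[0,0,0.4],0,-1],[[0,0,0.3],0,-1],[[0,0,0.18],0,-1],[[0,0,0.1],0,-1],[[0,0,0],0,-1],[[0,0,0],0,0.2],[[0,0,0],0,1]]'|head -2 ;python3 -m inch '[[[0,0,0],0,1],[[0,0,0],0,1],[[0,0,0],0,1],[[0,0,0],0,1],[[0,0,0],0,1],[[0,0,-0.1],0,1],[[0,0,-0.4],0,1],[[0,0,-0.6],0,1],[[0,0,-0.5],0,1],[[0,0,-0.25],0,1]]'; python3 g.py 645.2 70 140
```

```text
t: 33.3
eef_pos: [498.8, -142.9, 32.4]
t: 34.55
eef_pos: [498.8, -142.9, 144.5]
tcp_rot: [3.14, 0.001, 1.808]
ft_force: [-0.1, -0.3, -1.4]
opening: 0.292
grip_force: 30.0
units [2.875 3.206 0.076] pos [ 498.8 -142.9  144.5] yaw 103.6 t 34.55 open 0.292 grip 29.999531507492065
```

```bash
python3 -m inch '[[[0.15,0.17,0],0,1],[[0.3,0.34,0],0,1],[[0.42,0.47,0],0,1],[[0.5,0.55,0],0,1],[[0.5,0.55,0],0,1],[[0.42,0.47,0],0,1],[[0.33,0.37,0],0,1],[[0.18,0.2,0],0,1],[[0.07,0.08,0],0,1],[[0,0,0],0,1]]' | head -2; python3 g.py 645.2 70 32
```

```text
t: 35.8
eef_pos: [644.4, 69.5, 142.5]
units [0.005 0.016 1.841] pos [644.4  69.5 142.5] yaw 103.6 t 35.8 open 0.289 grip 29.999581575393677
```

```bash
python3 -m inch '[[[0,0.01,0.15],0,1],[[0,0,0.3],0,1],[[0,0,0.4],0,1],[[0,0,0.35],0,1],[[0,0,0.28],0,1],[[0,0,0.16],0,1],[[0,0,0.1],0,1],[[0,0,0.05],0,1],[[0,0,0.03],0,1],[[0,0,0],0,1]]' | head -5; python3 g.py 645.2 70 32.4
```

```text
t: 37.05
eef_pos: [645.4, 69.9, 34.0]
tcp_rot: [3.141, 0.0, 1.808]
ft_force: [-0.4, 0.2, -2.2]
opening: 0.288
units [ 0.003 -0.003  0.027] pos [645.4  69.9  34. ] yaw 103.6 t 37.05 open 0.288 grip 29.999510943889618
```

```bash
python3 -m inch '[[[0,0,0.015],0,1],[[0,0,0.015],0,1],[[0,0,0],0,1],[[0,0,0],0,1],[[0,0,0],0,0.3],[[0,0,0],0,0],[[0,0,0],0,-0.4],[[0,0,0],0,-1],[[0,0,0],0,-1],[[0,0,0],0,-1]]' ; python3 -m inch '[[[0,0,0],0,-1],[[0,0,-0.1],0,-1],[[0,0,-0.3],0,-1],[[0,0,-0.5],0,-1],[[0,0,-0.5],0,-1],[[0,0,-0.5],0,-1],[[0,0,-0.5],0,-1],[[0,0,-0.3],0,-1],[[0,0,-0.1],0,-1],[[0,0,0],0,-1]]' | head -2; python3 -m inch '[[[0.3,-0.1,0],0,-1],[[0.7,-0.2,0],0,-1],[[0.7,-0.2,0],0,-1],[[0.7,-0.2,0],0,-1],[[0.7,-0.2,0],0,-1],[[0.7,-0.2,0],0,-1],[[0.5,-0.2,0],0,-1],[[0.3,-0.1,0],0,-1],[[0,0,0],0,-1],[[0,0,0],0,-1]]' | head -2; python3 - <<'E'
from h import *
S,T=eyes.read_camera("scene"),eyes.read_camera("top")
a=cv2.resize(S["pixels"][190:310,180:390],None,fx=3.2,fy=3.2,interpolation=cv2.INTER_CUBIC)
b=cv2.resize(T["pixels"][95:165,160:340],None,fx=3.7333,fy=3.2,interpolation=cv2.INTER_CUBIC)
cv2.imwrite("pics/end.png",np.vstack([a,cv2.resize(b,(a.shape[1],210))])[:,:,::-1])
E
```

```text
t: 38.3
eef_pos: [645.3, 69.8, 31.9]
tcp_rot: [3.142, -0.0, 1.808]
ft_force: [0.1, 0.3, 0.5]
opening: 0.818
grip_force: 0.0
t: 39.55
eef_pos: [645.1, 69.8, 199.7]
t: 40.8
eef_pos: [499.2, 317.8, 199.8]
```

View pics/end.png

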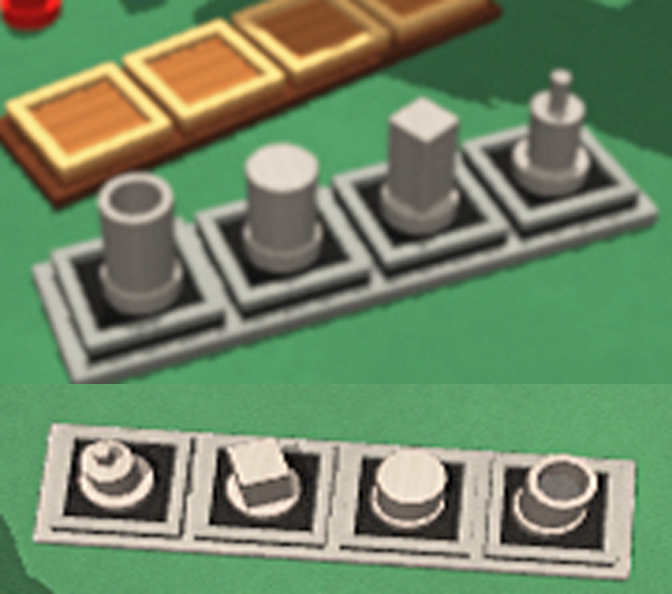

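All four dies stand upright and roughly centred in their pockets, in the order pin, square, plain, cup from the left. In the top crop the feet are at about (116,482), (263,488), (408,500) and (551,508). Handing in.

```bash
python3 -c "
from cell import env
print(env.job_done())"
```

```text
the job is handed in; nothing more can be done
None
```

All four dies now stand upright in the setup rack in reverse order (pin, square, plain, cup from the left), and I handed the job in at about 41 s; it returned no verdict.

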